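# Dispense one sheet weight and slide it into its lane

### The job

Press the dispenser's plunger all the way down once, smoothly, and let it come back up, so that a single sheet weight comes out onto the worktop. Then slide that weight aside along the worktop with the fingers until it lies wholly between the two rails of the parking lane. Do not pick the weight up or tip it, leave the other weights in the dispenser, and leave the ink tin, the bulldog clip and the gouge where they are.

Things in the scene. Friction and masses are not known exactly. Their poses are not given: they have to be found in the camera images.
- dispenser: Grey dispenser fixed to the worktop. Origin on the worktop, mid magazine tower (59 x 59 mm, 52 mm high, open top, 18 mm viewing slot in front). Its -x axis points out of the front, where weights come out, roughly towards the robot; +y is to its left seen from the robot; z up. Behind the tower a housing 59 mm wide, 46 mm high, reaches to x = +124 mm and carries the plunger. Screwed feet reach y = +-45 mm.
- outlet (a point): Point on the worktop 88 mm in front of the dispenser's origin: about where the centre of the ejected weight stands after a full press (a little farther if pressed fast). A steel blade (9 mm high, 36 mm wide) pushes the lowest weight out under the front wall, 2.5 mm per 1 mm of plunger; it goes back in as the plunger rises and the next weight drops.
- plunger_top (a point): Centre of the flat top of the plunger's round black cap (38 mm across, 12 mm thick), 54 mm behind the dispenser's origin (x = +54 mm) and 104 mm above the worktop when up, 68 mm when fully down. It moves with the plunger, straight down.
- plunger (a joint): How far the plunger is pressed down, m: 0 up, 0.036 fully down at a hard stop. A spring brings it back up by itself when released; pressing it takes about 3 N at first and up to about 12 N with the weights' friction.
- weight0: The lowest sheet weight in the dispenser at the start, the one that comes out: plain aluminium disc, 44 mm across, 12 mm thick, about 35 g. Origin at the centre of its underside, z along its axis (up). It stands directly on the worktop, inside the dispenser and outside.
- weight1: Second weight of the stack, the same shape; it lies on weight0 and drops to the worktop inside the dispenser afterwards. It must stay in the dispenser.
- weight2: Top weight of the stack, the same shape. It must stay in the dispenser.
- lane: Parking lane fixed to the worktop, left or right of the outlet: two low aluminium rails, 8 x 8 mm in section, 100 mm long, along the lane's y axis, 80 mm apart inside, thin flat dark steel sheet between them level with the worktop. Both ends are open; one end faces the area in front of the outlet. Origin on the worktop in the middle of the lane; x across it, y along it, z up.
- tin: Loose round ink tin, 71 mm across and 49 mm high, on the other side of the outlet from the lane. Origin at the centre of its underside. Leave it.
- clip: Loose bulldog clip, 26 x 50 x 35 mm, to the left of the dispenser's housing. Origin at the centre of its underside. Leave it.
- gouge: Loose lino gouge with a wooden handle, 108 x 25 x 19 mm, lying to the right of the dispenser's housing. Origin at the centre of its underside. Leave it.
Things that resemble listed ones, but are neither listed nor needed, are in the scene too. Leave any purple or turquoise look-alike of the weight2 alone. Of the things like the lane, leave any that is brown; of the rest the smaller one is meant.

How it is judged:
On the way, in this order (a step that is already met when the one before it is completed fails the run):
1. the plunger is pressed all the way down (at least 32 of 36 mm) (value of joint plunger above 0.032 m), for 0.05 s.
2. the plunger is back up and one weight lies in front of the dispenser (value of joint plunger below 0.004 m and x of weight0 in the frame of dispenser below -0.065 m), for 0.1 s.
At the end, for the whole second after the job is handed in: The ejected weight lies flat and at rest between the lane's rails, wholly within their length (centre within 30 mm of the lane's middle along it); the plunger is back up (under 4 mm); the other two weights have dropped in the magazine and are still there (within 8 mm of its axis) (x of weight0 in the frame of lane between -0.022 and 0.022 m and y of weight0 in the frame of lane between -0.03 and 0.03 m and height (world z) of weight0 below 0.004 m and angle between weight0's own z axis and vertical below 0.1 rad and linear speed of weight0 below 0.01 m/s and value of joint plunger below 0.004 m and horizontal distance between each of weight1, weight2 and dispenser below 0.008 m and height (world z) of weight1 below 0.005 m and height (world z) of weight2 below 0.017 m); the robot touches nothing.
It fails at once if the ejected weight is lifted (over 8 mm) or tipped (height (world z) of weight0 above 0.008 m or angle between weight0's own z axis and vertical above 0.35 rad).
It fails at once if a second weight is pushed out of the magazine, or taken out of it (horizontal distance between any of weight1, weight2 and dispenser above 0.012 m or height (world z) of weight1 above 0.02 m or height (world z) of weight2 above 0.032 m).
It fails at once if the ink tin is moved (over 20 mm) (distance of tin from where it was at the start of the episode above 0.02 m).
It fails at once if the bulldog clip is moved (over 20 mm) (distance of clip from where it was at the start of the episode above 0.02 m).
It fails at once if the gouge is moved (over 20 mm) (distance of gouge from where it was at the start of the episode above 0.02 m).
It also fails if it takes over 45 s, if anything falls off the work surface, if the arm or the gripper's body presses on something with over 40 N, if the wrist force passes 120 N, or if a joint passes its speed limit or range.

### The arm

A 6-joint arm with a two-finger parallel gripper is mounted at the origin on a cart in front of the work surface, level with it; the furniture and walls round the work are solid. World frame = base frame: x ahead of the robot, y to its left, z up, the work surface at z = 0. Lengths are in m, angles in rad, forces in N, time in s.
With the tool pointing down it reaches from about 0.275 to 0.85 m from the base axis. Payload 5.2 kg.
Tool frame: the origin (TCP) lies midway between the tips of the shut fingers; the grasp point (between the pads) lies 19 mm behind it; x points along the fingers, y is the direction in which the jaws open and shut, and the axes are right-handed (so a half turn about x gives the same grasp; the last joint's range is limited). The gripper opens to 85 mm and grips with 20 to 120 N. Pads are 22 mm wide; open, the fingers measure 114 mm over their backs; the gripper's body (76 mm by 85 mm) begins 54 mm behind the grasp point. The pads swing forward as they close: fully open they stand 13 mm farther back than shut.
Start: joints at [-1.456, 0.259, 1.535, -0, 1.348, -0.203], TCP at [0.172, -0.522, 0.231] pointing down, gripper open.
Joint ranges: [-3.14, 3.14], [-0.91, 2.08], [0.19, 2.58], [-1.22, 4.36], [0.22, 2.71], [-3.12, 3.12]. Speed limits (rad/s): [2.57, 2.57, 3.14, 3.14, 3.14, 3.14].

### API

Orientations are given as a unit quaternion [x, y, z, w].
In Python, from plant import state, snapshot, hand_in gives the robot as it stands.
- The arm moves only by the shell command python3 -m jog 'ROWS' [OPENING]. ROWS is JSON, a list of rows, each a list of 2 entries, a list of its own where there are three numbers: the shift along the world's x, y, z as a fraction of full scale, then the turn, a rotation vector about the world's x, y, z as a fraction of full scale. A call has exactly 5 rows; each row is the pose to reach, as a shift and turn from the pose commanded when the call began; what a row does not reach only later rows make up. Full scale, the value 1, is 0.5 m for a shift and 90 degrees for a turn. A row lasts 1/12 s, in which the tool goes at most 41.7 mm and 7.16 degrees, less where a joint would pass 70% of its speed; a pose out of reach is approached as far as the arm can. A call with a number of a shift or a turn outside -1 to 1 is refused whole. A call with a gripper value outside its range is refused whole. OPENING is the closure, from -1 (fully open) to 1 (shut), set as the call begins (- or left out, the last holds). The fingers move at their own pace and stop on an object; the grip force is fixed at half the most. Time passes only in rows, so rows that repeat a pose let the fingers close, or fill a call up. It gives the time, the measured TCP pose, the force and the opening at its end, in the units of the state.
- state(): the state, without advancing time (a new reading comes with each control period).
- snapshot(name): name is "side" or "top"; returns a dict with "image" (384x512x3 uint8, blue, green, red), "z_map" (384x512 float32, m along the optical axis (not along the pixel's ray), 0 where there is no reading), "mtx" (3x3 intrinsics, pixels), "T" (4x4, takes a point from camera to world coordinates). Camera axes: x right, y down, z forward; pixel columns grow to the right and rows downward; lengths in m; the calibration is good to about 2 mm. A picture is of the moment at which its call begins.
- hand_in(): hands the job in, once; it reports no verdict.
The state is a dict: "clock": time; "q": joint angles; "joint_vel": joint speeds; "joint_efforts": joint torques, N m; "position": TCP position; "ee_rot": TCP orientation; "contact_force": force on the tool from outside, world axes, zero at the start; "torque": the same for the moment, N m; "width": finger opening in m.
Only numpy, scipy, OpenCV 4.12 (cv2) and the standard library are available. Lean on these libraries where they do the work, as an engineer would, in place of code of your own. Each camera call takes 0.05 s, during which the arm holds its last target.

## Working session

There is one attempt and no reset: what is moved stays moved. The work goes in short steps, Python scripts to look and compute and a shell command to move; the robot and the scene stay as the last step left them, time stands still between calls to the robot, and variables do not carry over. Pictures are saved under pics/ and viewed, and the job is handed in when it is done.

```bash
ls; mkdir -p pics; python3 - <<'E'
from plant import state,snapshot
import cv2,numpy as np
for n in("side","top"):
    s=snapshot(n); cv2.imwrite(f"pics/{n}0.png",cv2.resize(s["image"],(800,600),interpolation=cv2.INTER_CUBIC)); np.savez(f"{n}0.npz",**s)
    print(n,s["mtx"].round(1).tolist(),s["T"].round(3).tolist())
st=state()
for k,v in st.items(): print(k,v)
E
```

```text
pics
side [[388.4, 0.0, 254.5], [0.0, 388.4, 189.6], [0.0, 0.0, 1.0]] [[-0.989, -0.093, 0.118, 0.38], [-0.15, 0.631, -0.762, 0.99], [-0.004, -0.771, -0.637, 0.863], [0.0, 0.0, 0.0, 1.0]]
top [[479.5, 0.0, 259.5], [0.0, 479.5, 198.0], [0.0, 0.0, 1.0]] [[-0.027, -0.992, 0.12, 0.354], [-0.999, 0.024, -0.028, 0.085], [0.025, -0.121, -0.992, 1.283], [0.0, 0.0, 0.0, 1.0]]
clock 0.1
q [-1.45578621e+00  2.59294998e-01  1.53599049e+00  4.82819321e-06
  1.34799113e+00 -2.02775242e-01]
joint_vel [-0.0007665  -0.00281472 -0.0036154  -0.00041335  0.00047114 -0.00031871]
joint_efforts [ 2.38725595e-03 -4.46973181e+01 -2.91248131e+01 -2.62694793e-04
  6.38002704e-03 -1.60498234e-05]
position [ 0.17183583 -0.52196451  0.23053767]
ee_rot [ 0.69822702  0.11247624 -0.69817146  0.11128678]
contact_force [-0.62443654  0.63538123 -0.22573595]
torque [-0.01845008  0.03096641  0.02810772]
width 0.08528571575405158
```

View pics/top0.png

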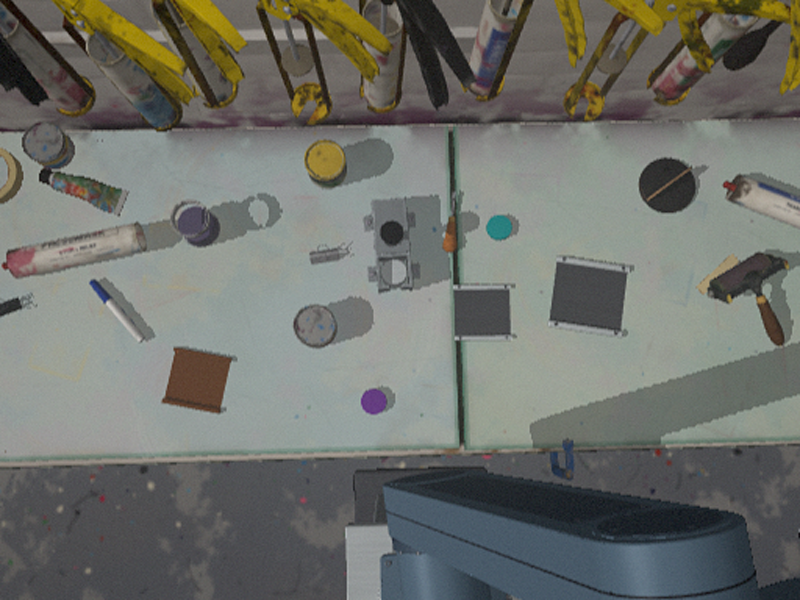

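View pics/side0.png

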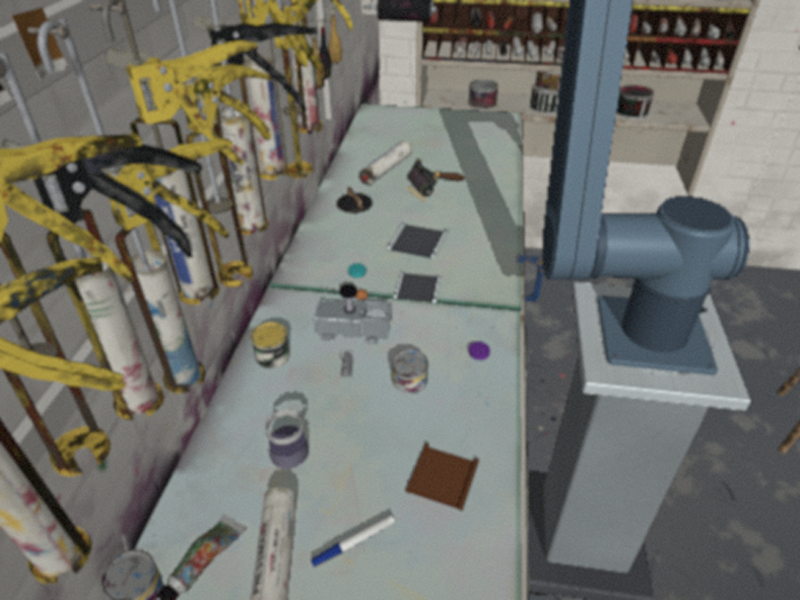

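The lane candidates are the dark lane at (483,313), the larger dark lane at (590,295) and the brown one at (197,380). By the description it's the smaller dark one. The weight look-alikes, purple (374,401) and turquoise (499,228), are to be left. I'll check in a close crop.

```bash
cat > h.py <<'E'
import numpy as np
def ray(s,u,v,z):
    "pixel (orig coords) -> world point at height z"
    T=s["T"];d=T[:3,:3]@np.linalg.inv(s["mtx"])@[u,v,1];o=T[:3,3]
    return o+d*(z-o[2])/d[2]
def dep(s,u,v):
    z=s["z_map"][int(round(v)),int(round(u))];return (s["T"]@np.r_[np.linalg.inv(s["mtx"])@[u,v,1]*z,1])[:3]
E
python3 - <<'E'
import numpy as np,cv2
s=np.load("top0.npz")
c=s["image"][120:230,190:345]  # x5
cv2.imwrite("pics/crop0.png",cv2.resize(c,None,fx=5,fy=5,interpolation=cv2.INTER_CUBIC))
E
```

```text
(no output)
```

View pics/crop0.png

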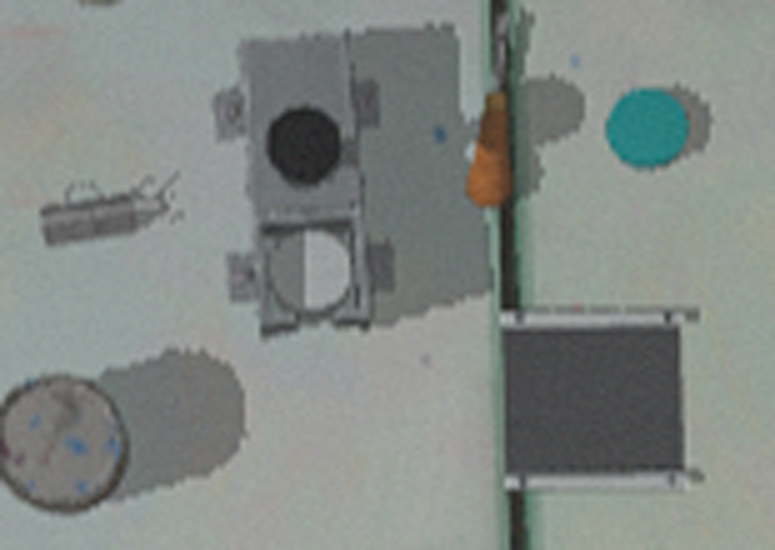

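```bash
python3 - <<'E'
import numpy as np
from h import *
s=np.load("top0.npz")
P=lambda x,y,z:(ray(s,190+x/5-.4,120+y/5-.4,z)*1000).round(1)
cap=P(304,146,.104);st=P(312,270,.036);print("cap",cap,"stack",st)
a=st-cap;print("dist",np.hypot(*a[:2]),"yaw front",np.degrees(np.arctan2(a[1],a[0])))
for n,x,y in(("fl",262,335),("fr",370,325),("housing bl",240,38),("br",349,33)):
    print(n,P(x,y,.052 if n[0]=='f' else .046))
for n,x,y in(("inUL",507,327),("inUR",680,327),("inLR",683,472),("inLL",505,476)): print(n,P(x,y,0))
for n,x,y in(("oUL",500,312),("oUR",684,309),("oLR",687,487),("oLL",505,488)): print(n,P(x,y,.008))
print("tin",P(64,442,.049),"clip",P(90,220,.03),"gouge",P(490,180,.019),P(500,20,.015))
print("capdepth",dep(s,190+304/5,120+146/5)*1000,dep(s,190+330/5,120+270/5)*1000, dep(s,190+590/5,120+400/5)*1000)
c=dep(s,190+90/5,120+220/5);print(c)
t=np.load("side0.npz")
print("side cap",dep(t,348*.64,290*.64))
E
python3 - <<'E'
import numpy as np,cv2
s=np.load("side0.npz")
c=s["image"][165:265,155:315]
cv2.imwrite("pics/crop1.png",cv2.resize(c,None,fx=5,fy=5,interpolation=cv2.INTER_CUBIC))
E
```

```text
cap [621.3  70.6 104. ] stack [569.9  67.2  36. ]
dist 51.512328621408656 yaw front -176.2155200905121
fl [533.6  94.2  52. ]
fr [537.5  38.1  52. ]
housing bl [693.4 102.3  46. ]
br [695.   44.5  46. ]
inUL [542.4 -38.2   0. ]
inUR [ 540.2 -132.3    0. ]
inLR [ 461.2 -130.4    0. ]
inLL [461.5 -34.2   0. ]
oUL [549.5 -33.9   8. ]
oUR [ 548.8 -133.6    8. ]
oLR [ 452.4 -130.9    8. ]
oLL [454.4 -33.3   8. ]
tin [480.7 197.6  49. ] clip [600.5 184.1  30. ] gouge [619.7 -30.   19. ] [709.1 -38.9  15. ]
capdepth [620.59267768  69.5789406  102.42090336] [568.82949236  56.66415921  34.71091037] [ 5.00323715e+02 -8.27021213e+01  4.52495685e-01]
[0.60261575 0.18430684 0.01363289]
side cap [0.62117209 0.07718257 0.10344235]
```

View pics/crop1.png

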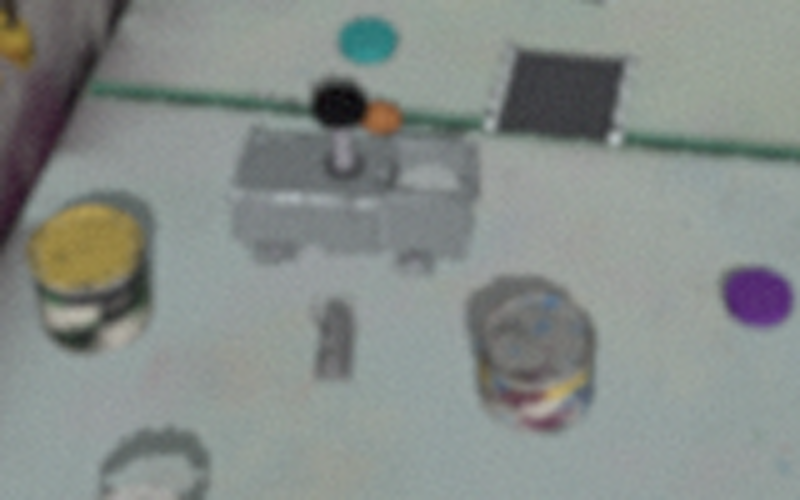

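The crop confirms it. The smaller dark lane has its inner corners at crop (507,327) to (683,472), and its rails run along world y. The lane centre is about (0.501,-0.083), the cap about (0.621,0.070), and the outlet about (0.481,0.062). Next I'll work out the tool orientation.

```bash
cat >> h.py <<'E'
from scipy.spatial.transform import Rotation as R
def need(p,jaw_deg):
    "shift & turn fractions from measured pose to TCP p, pointing down, jaw axis at jaw_deg"
    from plant import state
    s=state();r=R.from_quat(s["ee_rot"]);best=None
    for k in(0,180):
        a=np.radians(jaw_deg+k);x=np.r_[0,0,-1.];y=np.r_[np.cos(a),np.sin(a),0]
        t=R.from_matrix(np.c_[x,y,np.cross(x,y)])
        v=(t*r.inv()).as_rotvec()
        print("turn",k,np.degrees(v).round(1),(v/(np.pi/2)).round(4))
    print("pos",s["position"].round(4),"shift frac",((np.array(p)-s["position"])/.5).round(4),"q",s["q"].round(2),"clk",s["clock"],"F",s["contact_force"].round(1),"w",round(s["width"],4))
E
python3 -c "
from h import *
need([.621,.070,.2],8)"
```

```text
turn 0 [-0.1 -0.1 79.8] [-8.000e-04 -8.000e-04  8.866e-01]
turn 180 [-1.000e-01  1.000e-01 -1.002e+02] [-9.0000e-04  8.0000e-04 -1.1134e+00]
pos [ 0.1718 -0.522   0.2305] shift frac [ 0.8983  1.1839 -0.0611] q [-1.46  0.26  1.54  0.    1.35 -0.2 ] clk 0.1 F [-0.6  0.6 -0.2] w 0.0853
```

```bash
python3 -m jog '[[[0.045,0.059,0],[0,0,0.044]],[[0.09,0.118,0],[0,0,0.088]],[[0.135,0.177,0],[0,0,0.132]],[[0.18,0.236,0],[0,0,0.176]],[[0.225,0.296,0],[0,0,0.222]]]' 1 && python3 -m jog '[[[0.045,0.059,0],[0,0,0.044]],[[0.09,0.118,0],[0,0,0.088]],[[0.135,0.177,0],[0,0,0.132]],[[0.18,0.236,0],[0,0,0.176]],[[0.225,0.296,0],[0,0,0.222]]]' && python3 -m jog '[[[0.045,0.059,0],[0,0,0.044]],[[0.09,0.118,0],[0,0,0.088]],[[0.135,0.177,0],[0,0,0.132]],[[0.18,0.236,0],[0,0,0.176]],[[0.225,0.296,0],[0,0,0.222]]]'; python3 -c "
from h import *
need([.621,.070,.13],8)"
```

```text
clock: 0.52
position: [0.2849, -0.3728, 0.2309]
ee_rot: [0.668, 0.233, -0.668, 0.232]
contact_force: [0.5, -0.3, -0.6]
width: 0.0252
clock: 0.93
position: [0.3975, -0.2247, 0.2311]
ee_rot: [-0.617, -0.345, 0.617, -0.345]
contact_force: [0.0, -0.2, -0.3]
width: -0.0
clock: 1.35
position: [0.51, -0.0766, 0.2311]
ee_rot: [-0.548, -0.447, 0.548, -0.447]
contact_force: [-0.1, -0.7, 0.4]
width: -0.0001
turn 0 [ 0.  -0.  19.6] [ 0.     -0.0003  0.2183]
turn 180 [  -0.    -0.  -160.4] [-5.0000e-04 -0.0000e+00 -1.7817e+00]
pos [ 0.51   -0.0766  0.2311] shift frac [ 0.222   0.2933 -0.2021] q [-0.37  0.2   1.62 -0.    1.33 -0.16] clk 1.35 F [-0.1 -0.7  0.4] w -0.0001
```

```bash
python3 -m jog '[[[0.045,0.059,0],[0,0,0.044]],[[0.09,0.118,0],[0,0,0.088]],[[0.135,0.177,-0.03],[0,0,0.132]],[[0.18,0.236,-0.07],[0,0,0.176]],[[0.222,0.293,-0.11],[0,0,0.218]]]' ; python3 -m jog '[[[0,0,-0.04],[0,0,0]],[[0,0,-0.07],[0,0,0]],[[0,0,-0.09],[0,0,0]],[[0,0,-0.1],[0,0,0]],[[0,0,-0.1],[0,0,0]]]'; python3 -c "
from h import *
need([.621,.070,.104],8)
from plant import snapshot
import cv2
t=snapshot('top')['image'][110:220,190:345];s=snapshot('side')['image'][120:230,155:310]
cv2.imwrite('pics/pre.png',cv2.resize(cv2.hconcat([t,s]),None,fx=2.5,fy=2.5,interpolation=cv2.INTER_CUBIC))"
```

```text
clock: 1.77
position: [0.6216, 0.0699, 0.1758]
ee_rot: [0.464, 0.533, -0.464, 0.534]
contact_force: [0.1, -0.8, 0.5]
width: 0.0002
clock: 2.18
position: [0.6195, 0.0678, 0.125]
ee_rot: [0.465, 0.533, -0.466, 0.532]
contact_force: [-0.3, -0.3, 0.1]
width: 0.0001
turn 0 [-0.  -0.1  0.3] [-0.0001 -0.0016  0.0029]
turn 180 [  -0.2    0.  -179.7] [-2.5000e-03  1.0000e-04 -1.9971e+00]
pos [0.6195 0.0678 0.125 ] shift frac [ 0.0029  0.0045 -0.0421] q [-0.07  0.47  1.49 -0.    1.18 -0.2 ] clk 2.1833 F [-0.3 -0.3  0.1] w 0.0001
```

View pics/pre.png

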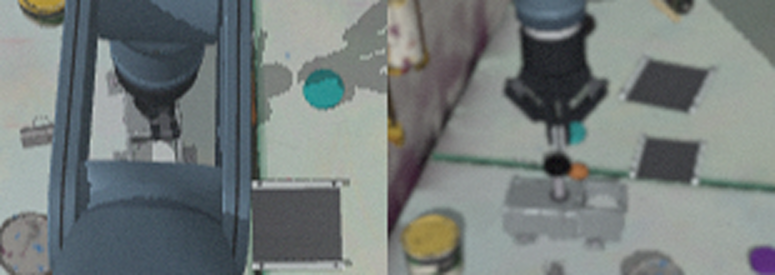

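The picture shows the shut fingers at (560,140), directly above the black cap at (557,162). Now I'll press.

```bash
python3 -m jog '[[[0,0,-0.012],[0,0,0]],[[0,0,-0.024],[0,0,0]],[[0,0,-0.036],[0,0,0]],[[0,0,-0.041],[0,0,0]],[[0,0,-0.046],[0,0,0]]]'; python3 -m jog '[[[0,0,-0.006],[0,0,0]],[[0,0,-0.012],[0,0,0]],[[0,0,-0.018],[0,0,0]],[[0,0,-0.024],[0,0,0]],[[0,0,-0.03],[0,0,0]]]'; python3 -m jog '[[[0,0,-0.006],[0,0,0]],[[0,0,-0.012],[0,0,0]],[[0,0,-0.018],[0,0,0]],[[0,0,-0.024],[0,0,0]],[[0,0,-0.03],[0,0,0]]]'
```

```text
clock: 2.7
position: [0.62, 0.0679, 0.1029]
ee_rot: [0.465, 0.533, -0.465, 0.532]
contact_force: [-2.3, 0.5, 3.8]
width: 0.0001
clock: 3.12
position: [0.6201, 0.0679, 0.0894]
ee_rot: [0.465, 0.533, -0.465, 0.533]
contact_force: [-4.9, 0.1, 10.0]
width: 0.0004
clock: 3.53
position: [0.62, 0.068, 0.0742]
ee_rot: [0.465, 0.533, -0.465, 0.533]
contact_force: [-4.9, -1.5, 8.3]
width: 0.0
```

```bash
python3 -m jog '[[[0,0,-0.006],[0,0,0]],[[0,0,-0.01],[0,0,0]],[[0,0,-0.012],[0,0,0]],[[0,0,-0.012],[0,0,0]],[[0,0,-0.012],[0,0,0]]]'
```

```text
clock: 3.95
position: [0.6201, 0.068, 0.0681]
ee_rot: [0.465, 0.533, -0.465, 0.533]
contact_force: [-4.0, -2.1, 7.0]
width: 0.0001
```

```bash
python3 -m jog '[[[0,0,-0.002],[0,0,0]],[[0,0,-0.004],[0,0,0]],[[0,0,-0.006],[0,0,0]],[[0,0,-0.006],[0,0,0]],[[0,0,-0.006],[0,0,0]]]'
```

```text
clock: 4.37
position: [0.6202, 0.0679, 0.068]
ee_rot: [0.465, 0.532, -0.465, 0.533]
contact_force: [-10.8, -1.7, 24.1]
width: -0.0001
```

The hard stop is reached: z stays at 0.068 and the force is up to 24 N. I'll raise the arm smoothly.

```bash
python3 -m jog '[[[0,0,0.016],[0,0,0]],[[0,0,0.032],[0,0,0]],[[0,0,0.05],[0,0,0]],[[0,0,0.07],[0,0,0]],[[0,0,0.09],[0,0,0]]]'; python3 -m jog '[[[0,0,0.04],[0,0,0]],[[0,0,0.08],[0,0,0]],[[-0.02,0.01,0.12],[0,0,0]],[[-0.08,0.02,0.14],[0,0,0]],[[-0.14,0.03,0.14],[0,0,0]]]' 0.45; python3 -m jog '[[[-0.06,0.02,0],[0,0,0]],[[-0.12,0.04,0],[0,0,0]],[[-0.15,0.06,0],[0,0,0]],[[-0.15,0.08,0],[0,0,0]],[[-0.15,0.08,0],[0,0,0]]]'; python3 -c "
from h import *
need([.475,.110,.10],8)
from plant import snapshot
import cv2
T=snapshot('top');S=snapshot('side');np.savez('top1.npz',**T);np.savez('side1.npz',**S)
t=T['image'][110:220,190:345];s=S['image'][120:230,155:310]
cv2.imwrite('pics/post.png',cv2.resize(cv2.hconcat([t,s]),None,fx=2.5,fy=2.5,interpolation=cv2.INTER_CUBIC))"
```

```text
clock: 4.78
position: [0.6206, 0.0681, 0.1099]
ee_rot: [0.465, 0.533, -0.465, 0.533]
contact_force: [-0.3, -0.2, -0.6]
width: -0.0002
clock: 5.2
position: [0.5523, 0.0829, 0.1824]
ee_rot: [0.466, 0.531, -0.464, 0.534]
contact_force: [0.2, 0.3, -0.7]
width: 0.0235
clock: 5.62
position: [0.4756, 0.1245, 0.1803]
ee_rot: [0.465, 0.533, -0.464, 0.533]
contact_force: [0.9, -0.4, 0.5]
width: 0.0235
turn 0 [-0.   0.1  0.2] [-0.0005  0.0014  0.0017]
turn 180 [ 2.000e-01  1.000e-01 -1.798e+02] [ 2.1000e-03  8.0000e-04 -1.9983e+00]
pos [0.4756 0.1245 0.1803] shift frac [-0.0012 -0.0291 -0.1605] q [ 0.03  0.2   1.75  0.    1.19 -0.11] clk 5.6167 F [ 0.9 -0.4  0.5] w 0.0235
```

View pics/post.png

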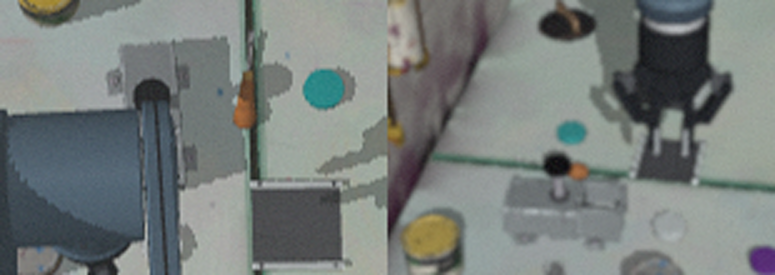

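The ejected weight stands at (668,223) in the right panel, the plunger is back up, and the fingers hang clear above. I'll measure the weight from an enlarged crop.

```bash
python3 -c "
import cv2,numpy as np
S=np.load('side1.npz');cv2.imwrite('pics/w1.png',cv2.resize(S['image'][185:230,205:295],None,fx=8,fy=8,interpolation=cv2.INTER_CUBIC))"
```

```text
(no output)
```

View pics/w1.png

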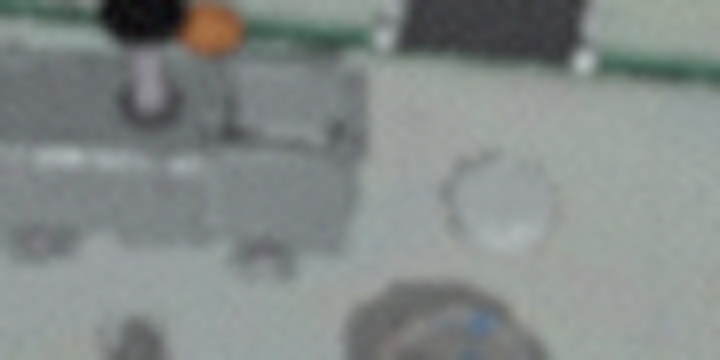

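```bash
python3 -c "
from h import *
S=np.load('side1.npz')
P=lambda x,y,z:(ray(S,205+x/8-.44,185+y/8-.44,z)*1000).round(1)
print('w',P(499,203,.006),P(443,205,.006),P(555,205,.006));print('rail ends',P(388,42,.004),P(586,64,.004))
print('cap',P(145,8,.104))
for p in((500,195),(490,205),(510,190)):print(dep(S,205+p[0]/8-.44,185+p[1]/8-.44))
"
```

```text
w [482.8  62.5   6. ] [505.2  67.    6. ] [460.1  60.4   6. ]
rail ends [543.6 -34.9   4. ] [457.1 -32.6   4. ]
cap [621.1  77.7 104. ]
[0.48247398 0.06269565 0.01060886]
[0.48551557 0.07108216 0.01232517]
[0.47891645 0.058261   0.00982679]
```

```bash
python3 -c "
import cv2,numpy as np
from h import *
S=np.load('side1.npz');cv2.imwrite('pics/g1.png',cv2.resize(S['image'][115:195,225:325],None,fx=7,fy=7,interpolation=cv2.INTER_CUBIC))
# point cloud near gripper, tool at (.4756,.1245,.1803)
z=S['z_map'];v,u=np.nonzero(z);K=np.linalg.inv(S['mtx']);C=K@np.c_[u,v,np.ones(len(u))].T*z[v,u];W=(S['T'][:3,:3]@C).T+S['T'][:3,3]
m=(abs(W[:,0]-.4756)<.12)&(abs(W[:,1]-.1245)<.08)&(W[:,2]>.12)&(W[:,2]<.33);W=W[m]-[.4756,.1245,.1803]
for a in np.arange(-.02,.14,.01):
    q=W[(W[:,2]>=a)&(W[:,2]<a+.01)]
    if len(q):print(round(a,3),len(q),(np.percentile(q,[2,98],axis=0)[:,:2]*1000).round(0).tolist())
"
```

```text
0.0 20 [[-23.0, -6.0], [20.0, 15.0]]
0.01 30 [[-24.0, -9.0], [24.0, 14.0]]
0.02 29 [[-26.0, 2.0], [24.0, 12.0]]
0.03 23 [[-26.0, 1.0], [24.0, 14.0]]
0.04 49 [[-42.0, 0.0], [37.0, 17.0]]
0.05 105 [[-47.0, -15.0], [42.0, 19.0]]
0.06 59 [[-51.0, -14.0], [48.0, 20.0]]
0.07 91 [[-57.0, -11.0], [53.0, 20.0]]
0.08 103 [[-61.0, -2.0], [58.0, 21.0]]
0.09 176 [[-63.0, -15.0], [61.0, 21.0]]
0.1 136 [[-49.0, -8.0], [53.0, 20.0]]
0.11 70 [[-40.0, -3.0], [40.0, 16.0]]
0.12 19 [[-38.0, -1.0], [34.0, 35.0]]
0.13 92 [[-36.0, 8.0], [34.0, 38.0]]
```

View pics/g1.png

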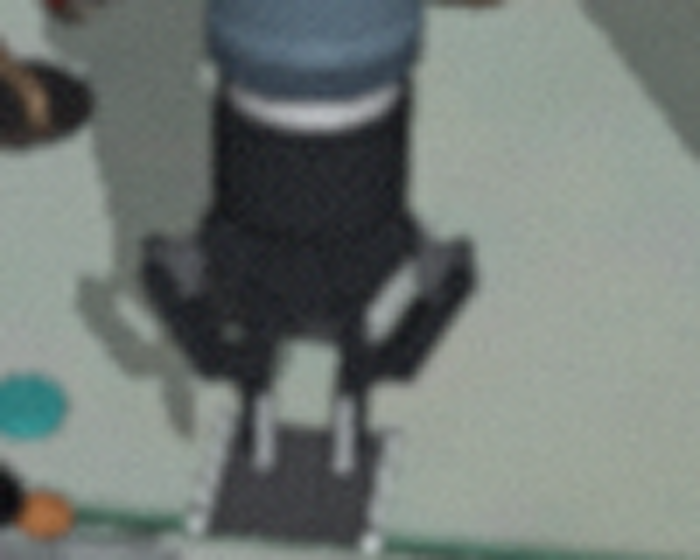

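The knuckles would pass close to the tower, so I'll narrow the finger gap to about 12 mm and descend on the far side of the weight.

```bash
python3 -m jog '[[[0.003,-0.02,-0.06],[0,0,0]],[[0.003,-0.03,-0.13],[0,0,0]],[[0.003,-0.031,-0.2],[0,0,0]],[[0.003,-0.031,-0.26],[0,0,0]],[[0.003,-0.031,-0.3],[0,0,0]]]' 0.72;  python3 -m jog '[[[0,0,-0.015],[0,0,0]],[[0,0,-0.03],[0,0,0]],[[0,0,-0.04],[0,0,0]],[[0,0,-0.046],[0,0,0]],[[0,0,-0.046],[0,0,0]]]'; python3 -c "
from h import *
need([.477,.107,.005],8)
from plant import snapshot
import cv2
S=snapshot('side');np.savez('side2.npz',**S)
cv2.imwrite('pics/d1.png',cv2.resize(S['image'][150:240,205:305],None,fx=6,fy=6,interpolation=cv2.INTER_CUBIC))"
```

```text
clock: 6.13
position: [0.4768, 0.1066, 0.0263]
ee_rot: [0.465, 0.533, -0.466, 0.532]
contact_force: [0.0, 0.5, -0.5]
width: 0.0119
clock: 6.55
position: [0.4777, 0.1074, 0.0066]
ee_rot: [0.465, 0.532, -0.465, 0.533]
contact_force: [0.0, 1.2, 0.2]
width: 0.0123
turn 0 [0.  0.1 0.2] [0.     0.0007 0.0026]
turn 180 [ 1.000e-01 -0.000e+00 -1.798e+02] [ 1.1000e-03 -1.0000e-04 -1.9974e+00]
pos [0.4777 0.1074 0.0066] shift frac [-0.0013 -0.0009 -0.0033] q [-0.01  0.43  1.94 -0.    0.77 -0.14] clk 6.55 F [0.  1.2 0.2] w 0.0123
```

View pics/d1.png

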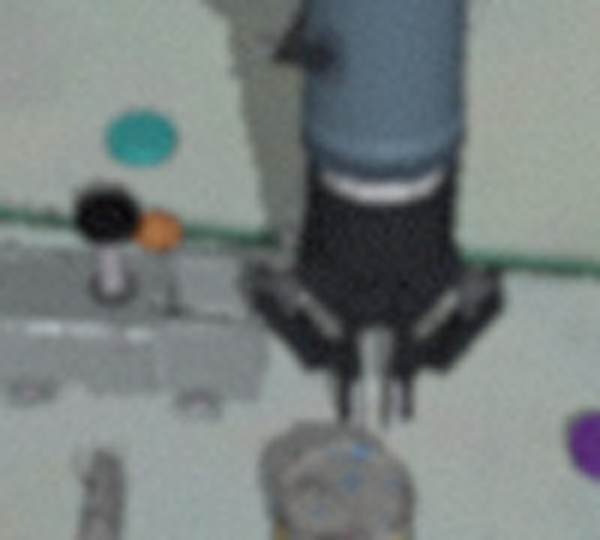

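The tool is at (375,380), behind the weight and between the tin and the weight, clear of both. I'll push diagonally towards the lane.

```bash
python3 -m jog '[[[0.001,-0.01,-0.002],[0,0,0]],[[0.003,-0.022,-0.003],[0,0,0]],[[0.004,-0.034,-0.003],[0,0,0]],[[0.006,-0.046,-0.003],[0,0,0]],[[0.007,-0.058,-0.003],[0,0,0]]]'; python3 -m jog '[[[0.0015,-0.012,0],[0,0,0]],[[0.003,-0.024,0],[0,0,0]],[[0.0045,-0.036,0],[0,0,0]],[[0.006,-0.048,0],[0,0,0]],[[0.0073,-0.06,0],[0,0,0]]]'; python3 -c "
from h import *
need([.497,-.051,.005],8)
from plant import snapshot
import cv2
S=snapshot('side');np.savez('side2.npz',**S)
cv2.imwrite('pics/d2.png',cv2.resize(S['image'][150:240,205:305],None,fx=6,fy=6,interpolation=cv2.INTER_CUBIC))"
```

```text
clock: 7.02
position: [0.4808, 0.0778, 0.0052]
ee_rot: [0.465, 0.532, -0.465, 0.533]
contact_force: [-0.9, 0.1, 0.2]
width: 0.0124
clock: 7.43
position: [0.4841, 0.0479, 0.0048]
ee_rot: [0.465, 0.533, -0.465, 0.533]
contact_force: [0.7, 0.8, 0.1]
width: 0.0121
turn 0 [-0.  -0.   0.2] [-0.     -0.      0.0026]
turn 180 [  -0.     0.  -179.8] [-0.      0.     -1.9974]
pos [0.4841 0.0479 0.0048] shift frac [ 0.0258 -0.1978  0.0004] q [-0.13  0.43  1.95 -0.    0.77 -0.27] clk 7.4333 F [0.7 0.8 0.1] w 0.0121
```

View pics/d2.png

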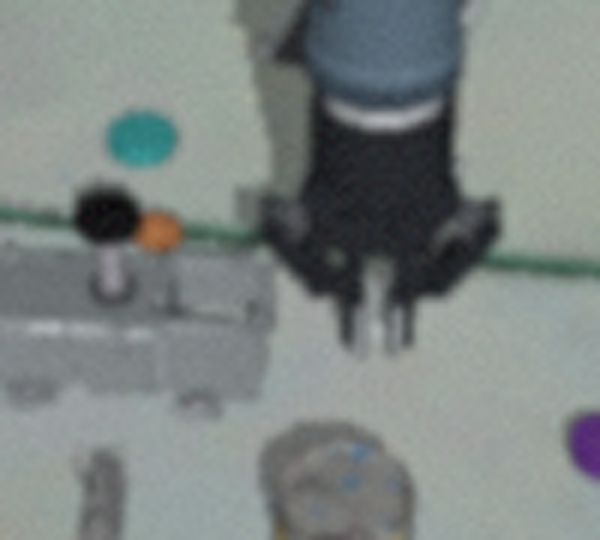

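The fingers are at (375,320) and clear of the tower. The weight is hidden in front of them. I'll continue one step and look from the top.

```bash
python3 -m jog '[[[0.0015,-0.012,0],[0,0,0]],[[0.003,-0.024,0],[0,0,0]],[[0.0045,-0.036,0],[0,0,0]],[[0.006,-0.048,0],[0,0,0]],[[0.0075,-0.06,0],[0,0,0]]]'; python3 -c "
from h import *
need([.497,-.051,.005],8)
from plant import snapshot
import cv2
T=snapshot('top');S=snapshot('side');np.savez('top2.npz',**T);np.savez('side2.npz',**S)
cv2.imwrite('pics/d3.png',cv2.resize(cv2.hconcat([T['image'][150:230,225:345],S['image'][150:230,205:305]]),None,fx=3.6,fy=3.6,interpolation=cv2.INTER_CUBIC))"
```

```text
clock: 7.9
position: [0.4878, 0.0179, 0.0048]
ee_rot: [0.465, 0.533, -0.465, 0.533]
contact_force: [-0.5, -0.0, -0.1]
width: 0.0116
turn 0 [ 0.  -0.   0.2] [ 0.     -0.      0.0026]
turn 180 [  -0.    -0.  -179.8] [-1.0000e-04 -0.0000e+00 -1.9974e+00]
pos [0.4878 0.0179 0.0048] shift frac [ 0.0183 -0.1378  0.0005] q [-0.19  0.43  1.94 -0.    0.77 -0.33] clk 7.9 F [-0.5 -0.  -0.1] w 0.0116
```

View pics/d3.png

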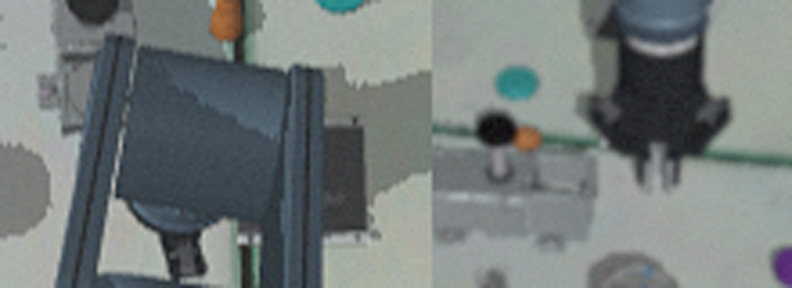

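The weight is hidden from both views, and the force is near zero as expected for sliding 35 g. I'll continue.

```bash
python3 -m jog '[[[0.0015,-0.012,0],[0,0,0]],[[0.003,-0.024,0],[0,0,0]],[[0.005,-0.036,0],[0,0,0]],[[0.0065,-0.048,0],[0,0,0]],[[0.008,-0.06,0],[0,0,0]]]'; python3 -m jog '[[[0.0015,-0.012,0],[0,0,0]],[[0.003,-0.024,0],[0,0,0]],[[0.005,-0.036,0],[0,0,0]],[[0.0065,-0.046,0],[0,0,0]],[[0.008,-0.054,0],[0,0,0]]]'; python3 -c "
from h import *
need([.497,-.051,.005],8)
from plant import snapshot
import cv2
T=snapshot('top');S=snapshot('side');np.savez('top2.npz',**T);np.savez('side2.npz',**S)
cv2.imwrite('pics/d4.png',cv2.resize(cv2.hconcat([T['image'][150:230,225:345],S['image'][150:230,205:305]]),None,fx=3.6,fy=3.6,interpolation=cv2.INTER_CUBIC))"
```

```text
clock: 8.42
position: [0.4919, -0.0121, 0.0048]
ee_rot: [0.465, 0.533, -0.465, 0.533]
contact_force: [-0.5, 1.0, 0.1]
width: 0.0117
clock: 8.83
position: [0.4959, -0.0391, 0.0048]
ee_rot: [0.465, 0.533, -0.465, 0.533]
contact_force: [0.3, 0.1, -0.1]
width: 0.0122
turn 0 [0.  0.  0.3] [0.     0.     0.0028]
turn 180 [   0.    -0.  -179.7] [ 0.0000e+00 -1.0000e-04 -1.9972e+00]
pos [ 0.4959 -0.0391  0.0048] shift frac [ 0.0022 -0.0237  0.0004] q [-0.3   0.44  1.92 -0.    0.78 -0.44] clk 8.8333 F [ 0.3  0.1 -0.1] w 0.0122
```

View pics/d4.png

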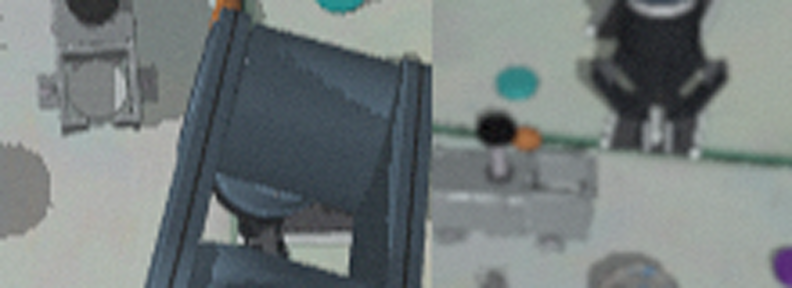

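The outlet area is now empty and the fingers are at the lane mouth, at (655,145) in the right panel. I'll push the last 12 mm, back off, then rise and look.

```bash
python3 -m jog '[[[0.001,-0.01,0],[0,0,0]],[[0.002,-0.018,0],[0,0,0]],[[0.002,-0.023,0],[0,0,0]],[[0.002,-0.024,0],[0,0,0]],[[0,-0.005,0],[0,0,0]]]'; python3 -m jog '[[[-0.001,0.02,0],[0,0,0]],[[-0.001,0.03,0.05],[0,0,0]],[[-0.001,0.03,0.13],[0,0,0]],[[-0.001,0.03,0.21],[0,0,0]],[[-0.001,0.03,0.29],[0,0,0]]]'; python3 -m jog '[[[-0.05,0.06,0.03],[0,0,0]],[[-0.1,0.12,0.06],[0,0,0]],[[-0.15,0.18,0.08],[0,0,0]],[[-0.2,0.24,0.1],[0,0,0]],[[-0.2,0.3,0.12],[0,0,0]]]'; python3 -c "
from h import *
need([.497,-.051,.005],8)
from plant import snapshot
import cv2
T=snapshot('top');S=snapshot('side');np.savez('top3.npz',**T);np.savez('side3.npz',**S)
cv2.imwrite('pics/e1.png',cv2.resize(cv2.hconcat([T['image'][130:230,225:345],S['image'][140:240,205:305]]),None,fx=3.6,fy=3.6,interpolation=cv2.INTER_CUBIC))"
```

```text
clock: 9.35
position: [0.4964, -0.0421, 0.0049]
ee_rot: [0.465, 0.532, -0.465, 0.533]
contact_force: [0.1, -0.3, -1.4]
width: 0.0119
clock: 9.77
position: [0.4942, -0.0242, 0.1511]
ee_rot: [0.464, 0.534, -0.465, 0.532]
contact_force: [1.5, 0.3, -0.2]
width: 0.012
clock: 10.18
position: [0.3895, 0.1261, 0.2099]
ee_rot: [0.464, 0.534, -0.466, 0.532]
contact_force: [1.1, -0.1, 0.1]
width: 0.0122
turn 0 [-0.  -0.2  0.2] [-0.     -0.0023  0.002 ]
turn 180 [  -0.3    0.  -179.8] [-0.0037  0.     -1.998 ]
pos [0.3895 0.1261 0.2099] shift frac [ 0.215  -0.3542 -0.4098] q [ 0.04  0.02  1.87  0.    1.25 -0.1 ] clk 10.1833 F [ 1.1 -0.1  0.1] w 0.0122
```

View pics/e1.png

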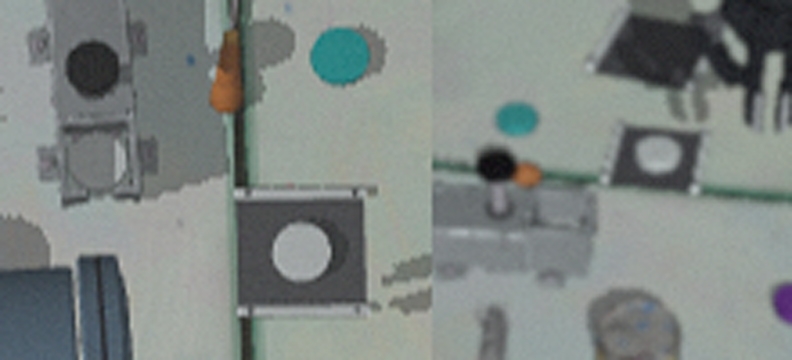

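The weight lies in the lane at (300,251) in the left panel, near its middle. Next, the final numbers.

```bash
python3 -c "
from h import *
from plant import state
T=np.load('top3.npz');P=lambda x,y,z:(ray(T,225+x/3.6-.36,130+y/3.6-.36,z)*1000).round(1)
print('weight',P(300,251,.012),'lane mid ~ [501,-83]','cap',P(93,69,.104),'stack',P(98,159,.024))
d=lambda x,y:dep(T,225+x/3.6-.36,130+y/3.6-.36).round(4)
print('weight tops',[d(*p) for p in((300,240),(300,262),(290,251),(312,251))],'stack top',d(120,159),d(118,150),'cap',d(93,69))
a=np.load('top0.npz')['image'].astype(int);b=T['image'].astype(int);
D=abs(a-b).max(2);
for n,(r0,r1,c0,c1) in dict(clip=(152,172,195,228),gouge=(122,162,282,293)).items():print(n,D[r0:r1,c0:c1].mean())
A=np.load('side0.npz')['image'].astype(int);B=np.load('side3.npz')['image'].astype(int);print('tin',abs(A-B).max(2)[218:252,248:276].mean())
print(state()['joint_vel'].round(3),state()['contact_force'].round(2))
"
```

```text
weight [500.7 -81.2  12. ] lane mid ~ [501,-83] cap [621.3  70.4 104. ] stack [571.4  67.4  24. ]
weight tops [array([ 0.5092, -0.0817,  0.0105]), array([ 0.4926, -0.081 ,  0.0113]), array([ 0.5008, -0.0736,  0.0127]), array([ 0.5004, -0.09  ,  0.0131])] stack top [0.571  0.0512 0.0244] [0.5777 0.0525 0.0246] cap [0.6207 0.0704 0.1063]
clip 6.303030303030303
gouge 5.879545454545455
tin 3.517857142857143
[-0.069  0.035  0.011 -0.046 -0.032 -0.08 ] [0.35 0.05 0.11]
```

The weight is within 2 mm of the lane centre and flat, the stack is two weights high, the plunger is up, and the loose items haven't moved. I'll let the arm settle and hand in.

```bash
python3 -m jog '[[[0,0,0],[0,0,0]],[[0,0,0],[0,0,0]],[[0,0,0],[0,0,0]],[[0,0,0],[0,0,0]],[[0,0,0],[0,0,0]]]'; python3 -c "
from plant import hand_in
print(hand_in())"
```

```text
clock: 10.7
position: [0.3954, 0.1232, 0.2093]
ee_rot: [0.465, 0.533, -0.466, 0.532]
contact_force: [0.4, 0.4, 0.1]
width: 0.0119
the job is handed in; nothing more can be done
None
```

I pressed the plunger once with the shut fingers to its hard stop (tip at z = 0.068 m, 24 N) and let it come back up. Then I slid the ejected weight into the smaller dark lane with slightly opened fingers, backed off and handed in at about 10.7 s. `hand_in` gave no verdict.

**Last checks before handing in:**
- **Weight:** it lies flat at about (0.501, -0.081), within 2 mm of the lane's middle at about (0.501, -0.083).
- **Dispenser:** the cap is back up, reading 0.104–0.106 m. The top of the remaining stack is at 0.024 m, so two weights have dropped and are still there.
- **Tin, clip and gouge:** I compared them only by image difference against the start picture, and they look unmoved.
- **Arm:** it is clear of everything.

None of these checks failed. During the slide the weight was hidden from both cameras, so I only saw it again once it was in the lane. The side camera put the cap 7 mm farther left than the top camera did; I used the top one.

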